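Clear the LED soldering station at shift end

TASK

Clear this soldering station at the end of the shift. Lift the front bar of the reject tray so that it tips well up and all the heat sinks in it slide off into the blue bin, then lower the tray back to level without letting it drop, and give the emptied tray a blast of air: press the nozzle cap of the metal duster can clamped beside it fully down for about a second and let go. Stand every small white flux bottle upright in the grey divided crate, one per cell, on the cell's floor, and leave the tall drinking flask and the roll of tape where they are.

Things in the scene. Friction and masses are not known exactly. Their poses are not given: they have to be found in the camera images.
- crate: fixed grey plastic crate, 175 (x) x 233 (y) x 60 high, open on top, divided into 2 (along its x) by 3 (along its y) cells, each 80 x 71 inside; cell centres at x = +-42.5, y = -76, 0, +76 in its frame; walls, dividers and floor 5 thick. Origin: centre of its underside, z up (lengths in mm)
- tipper: fixed stand of the reject tray: grey base plate and four aluminium posts, 170 (x) x 150 (y). Origin: centre of its underside on the table; its x axis points from the tray's bar (front) towards the bin (back) (lengths in mm)
- tray (a joint): tilt of the steel reject tray about the hinge at its back lip, rad: 0 = level (resting, its own weight brings it down), grows as the front bar is lifted, stop at 1.05. The tray is 170 x 150, walls 25 high on the front and both sides, open at the back lip; its floor is 100 above the table (lengths in mm)
- tray_bar (a point): middle of the tray's black front bar: round, 14 in diameter, lying along the tipper's y with 100 free between its two arms, 50 in front of the tray's front wall, 97 above the table when level, 220 from the hinge line (lengths in mm)
- tray_lip (a point): middle of the hinge line, at the tray's back lip, 97 above the table; the hinge runs along the tipper's y (lengths in mm)
- bin: blue plastic bin fixed to the back of the tipper under the lip, 190 x 190, walls 5 thick and 75 high (back wall 135 high). Origin: centre of its underside; axes as the tipper's (lengths in mm)
- nozzle (a joint): travel of the sprung white nozzle cap of the air-duster can, m: 0 = up, grows as it is pressed, 0.008 = fully down (about 9 N); it springs back (lengths in mm)
- nozzle_top (a point): middle of the top of that cap: a round cap 34 in diameter, 125 above the table, on a bare metal can 48 in diameter, clamped, with a thin red straw towards the tray, fixed beside the tray (at x 0, y +108 in the tipper's frame) (lengths in mm)
- flask: the worker's tall steel drinking flask with a black cap, 70 in diameter, 200 high; not part of the work. Origin: centre of its underside (lengths in mm)
- tape: roll of tape lying flat, 100 in diameter, 35 high; not part of the work. Origin: centre of its underside (lengths in mm)
- bottle0: small white flux bottle, 100 high: body 56 in diameter up to 66, then a black cap 32 in diameter from 66 to 100. Weight low in the body. Origin: centre of its underside, z up its axis. May be absent (lengths in mm)
- bottle1: small white flux bottle, 100 high: body 56 in diameter up to 66, then a black cap 32 in diameter from 66 to 100. Weight low in the body. Origin: centre of its underside, z up its axis. May be absent (lengths in mm)
- bottle2: small white flux bottle, 100 high: body 56 in diameter up to 66, then a black cap 32 in diameter from 66 to 100. Weight low in the body. Origin: centre of its underside, z up its axis. May be absent (lengths in mm)
- bottle3: small white flux bottle, 100 high: body 56 in diameter up to 66, then a black cap 32 in diameter from 66 to 100. Weight low in the body. Origin: centre of its underside, z up its axis. May be absent (lengths in mm)
- bottle4: small white flux bottle, 100 high: body 56 in diameter up to 66, then a black cap 32 in diameter from 66 to 100. Weight low in the body. Origin: centre of its underside, z up its axis. May be absent (lengths in mm)
- bottle5: small white flux bottle, 100 high: body 56 in diameter up to 66, then a black cap 32 in diameter from 66 to 100. Weight low in the body. Origin: centre of its underside, z up its axis. May be absent (lengths in mm)
- sink0: reject lamp heat sink: finned aluminium puck, 46 in diameter, 32 high, at first lying in the reject tray. Origin: centre of its underside. May be absent (lengths in mm)
- sink1: reject lamp heat sink: finned aluminium puck, 46 in diameter, 32 high, at first lying in the reject tray. Origin: centre of its underside. May be absent (lengths in mm)
- sink2: reject lamp heat sink: finned aluminium puck, 46 in diameter, 32 high, at first lying in the reject tray. Origin: centre of its underside. May be absent (lengths in mm)
- sink3: reject lamp heat sink: finned aluminium puck, 46 in diameter, 32 high, at first lying in the reject tray. Origin: centre of its underside. May be absent (lengths in mm)
There are look-alikes about, which are no part of the job. Leave any pink look-alike of the sink3 alone. What is shaped like the bottle0 but purple or turquoise is not meant.

How it is judged:
By the outcome, as a careful person would: the job done as asked, in the order asked, and still so for the second after the job is handed in, with the robot touching nothing.
Of bottle0, bottle1, bottle2, bottle3, bottle4, bottle5 only 4 to 6 are there at a start; the rules pass over those that are not, and their reading is None.
Of sink0, sink1, sink2, sink3 only 2 to 4 are there at a start; the rules pass over those that are not, and their reading is None.
At some moment in a run one of bottle0, bottle1, bottle2, bottle3, bottle4, bottle5 may be knocked a few centimetres aside while the robot is not near it.
It also fails if it takes over 210 s, if anything falls off the work surface, if the arm or the gripper's body presses on something with over 40 N, if the wrist force passes 120 N, or if a joint passes its speed limit or range.

ROBOT

A 7-joint arm with a two-finger parallel gripper is mounted at the origin on the work surface. World frame = base frame: x ahead of the robot, y to its left, z up, the work surface at z = 0. Lengths are in m, angles in rad, forces in N, time in s.
With the tool pointing down it reaches from about 0.4 to 0.9 m from the base axis. Payload 5.5 kg.
Tool frame: the origin (TCP) lies at the very end of the fingers, on their centre line; the grasp point (between the pads) lies 19 mm behind it; z points along the fingers, y is the line along which they close (so a half turn about z gives the same grasp; the last joint's range is limited). The gripper opens to 92 mm and grips with 3 to 60 N. Pads are 19 mm wide; open, the fingers measure 130 mm over their backs; the gripper's body (75 mm by 190 mm) begins 47 mm behind the grasp point.
Start: joints at [1.562, 0.501, -0.427, 1.55, 0.221, 1.138, -0.21], TCP at [0.175, -0.626, 0.227] pointing down, gripper open.
Joint ranges: [-2.88, 2.88], [-0.31, 2.03], [-1.54, 1.56], [0.2, 2.42], [-1.41, 4.55], [0.19, 2.02], [-2.57, 2.57]. Speed limits (rad/s): [2.57, 2.57, 3.14, 3.14, 3.14, 3.14, 3.14].

INTERFACE

Orientations are given as a unit quaternion [x, y, z, w].
In Python, from workcell import env gives the robot as it stands.
- The arm moves only by the shell command python3 -m pendant 'ROWS' [OPENING] [FORCE]. ROWS is JSON, a list of rows, each a list of 2 entries, a list of its own where there are three numbers: the shift along the tool's x, y, z in m, then the turn, a rotation vector about the tool's x, y, z in degrees. A call has 1 to 5 rows; each row shifts and turns the commanded pose from where the row before left it, along the tool's axes as they then stand; what a row does not reach is not made up. A row lasts 1/8 s, in which the tool goes at most 62.5 mm and 10.7 degrees, less where a joint would pass 70% of its speed; a pose out of reach is approached as far as the arm can. A call is refused whole if a number of a shift passes 0.0625 or a number of a turn 10.7, either way. A call with a gripper value outside its range is refused whole. OPENING is the finger opening in m, from 0 to 0.0918, set as the call begins (- or left out, the last holds). The fingers move at their own pace and stop on an object; FORCE is the grip in N (left out, the last holds). Time passes only in rows, so rows that do not move let the fingers close. It gives the time, the measured TCP pose, the force, the opening and the grip force at its end, in the units of the state.
- env.get_state(): the state, without advancing time (a new reading comes with each control period).
- env.grab_frame(name): name is "scene" or "side" or "wrist"; returns a dict with "pixels" (480x640x3 uint8, red, green, blue), "mtx" (3x3 intrinsics, pixels), "extrinsics" (4x4, takes a point from camera to world coordinates). Camera axes: x right, y up, looking along -z (the intrinsics and any distortion apply to the point x, -y, -z); pixel columns grow to the right and rows downward; lengths in m; the calibration is good to about 2 mm. A picture is of the moment at which its call begins. There is no depth.
- env.close_job(): hands the job in; it is judged then, once.
The state is a dict: "t": time; "joint_positions": joint angles; "joint_vel": joint speeds; "tau": joint torques, N m; "ee_pos": TCP position; "eef_rot": TCP orientation; "ft_force": force on the tool from outside, world axes, zero at the start; "moment": the same for the moment, N m; "grip_width": finger opening in m; "gripper_force": force on a finger pad.
Only numpy, scipy, OpenCV 4.12 (cv2) and the standard library are available. Lean on these libraries where they do the work, as an engineer would, in place of code of your own. Each camera call takes 0.05 s, during which the arm holds its last target. There are 200 camera calls.

## Working session

There is one attempt and no reset: what is moved stays moved. The work goes in short steps, Python scripts to look and compute and a shell command to move; the robot and the scene stay as the last step left them, time stands still between calls to the robot, and variables do not carry over. Pictures are saved under pics/ and viewed, at most 14 in all, crops included, and the job is handed in when it is done.

```bash
mkdir -p pics; ls; cat > h.py <<'E'
import numpy as np, cv2
from workcell import env
from scipy.spatial.transform import Rotation as R
def grab(n,fn=None):
    f=env.grab_frame(n)
    if fn: cv2.imwrite('pics/'+fn+'.png',f['pixels'][:,:,::-1])
    return f
def ray(f,u,v):
    K=np.array(f['mtx']);E=np.array(f['extrinsics'])
    d=np.linalg.inv(K)@[u,v,1]; d=E[:3,:3]@(d*[1,-1,-1]); return E[:3,3],d/np.linalg.norm(d)
def onz(f,u,v,z):
    o,d=ray(f,u,v); return o+d*(z-o[2])/d[2]
def proj(f,p):
    K=np.array(f['mtx']);E=np.array(f['extrinsics'])
    c=E[:3,:3].T@(np.array(p)-E[:3,3]); c=c*[1,-1,-1]; q=K@c; return q[:2]/q[2]
E
python3 - <<'E'
from h import *
for n in('scene','side','wrist'):
    f=grab(n,n+'0'); print(n,{k:(np.round(v,3).tolist() if k!='pixels' else 0) for k,v in f.items()})
s=env.get_state();print({k:np.round(v,3).tolist() for k,v in s.items()})
E
```

```text
pics
scene {'pixels': 0, 'mtx': [[487.266, 0.0, 317.47], [0.0, 487.266, 251.512], [0.0, 0.0, 1.0]], 'extrinsics': [[-0.258, -0.629, 0.734, 1.354], [0.966, -0.171, 0.194, 0.279], [0.003, 0.759, 0.651, 0.814], [0.0, 0.0, 0.0, 1.0]]}
side {'pixels': 0, 'mtx': [[513.68, 0.0, 321.336], [0.0, 513.68, 237.625], [0.0, 0.0, 1.0]], 'extrinsics': [[-0.88, 0.376, -0.291, 0.287], [-0.475, -0.682, 0.556, 0.629], [0.011, 0.627, 0.779, 0.878], [0.0, 0.0, 0.0, 1.0]]}
wrist {'pixels': 0, 'mtx': [[333.18, 0.0, 319.663], [0.0, 333.18, 236.515], [0.0, 0.0, 1.0]], 'extrinsics': [[0.268, 0.929, 0.256, 0.242], [-0.963, 0.259, 0.069, -0.607], [-0.002, -0.265, 0.964, 0.383], [0.0, 0.0, 0.0, 1.0]]}
{'t': 0.15, 'joint_positions': [1.562, 0.502, -0.427, 1.551, 0.221, 1.138, -0.21], 'joint_vel': [-0.0, -0.002, -0.0, -0.002, 0.0, -0.0, -0.001], 'tau': [-0.007, -56.71, -5.825, -27.945, -0.069, 0.027, 0.0], 'ee_pos': [0.174, -0.626, 0.226], 'eef_rot': [0.991, 0.136, -0.0, -0.001], 'ft_force': [-0.651, 0.094, -0.385], 'moment': [-0.053, 0.015, -0.018], 'gripper_force': 0.0, 'grip_width': 0.092}
```

View pics/scene0.png

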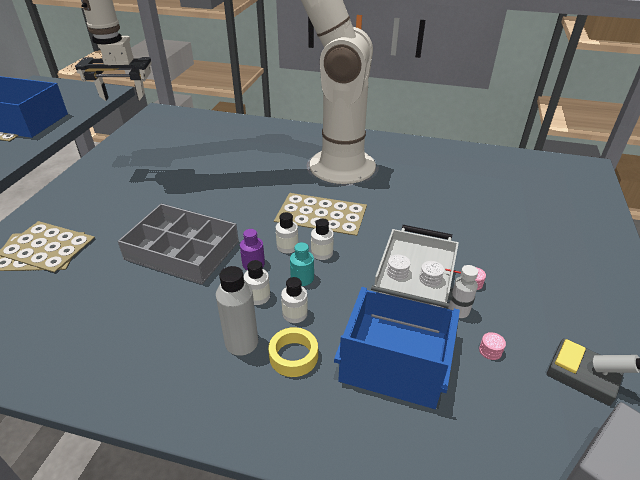

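View pics/side0.png

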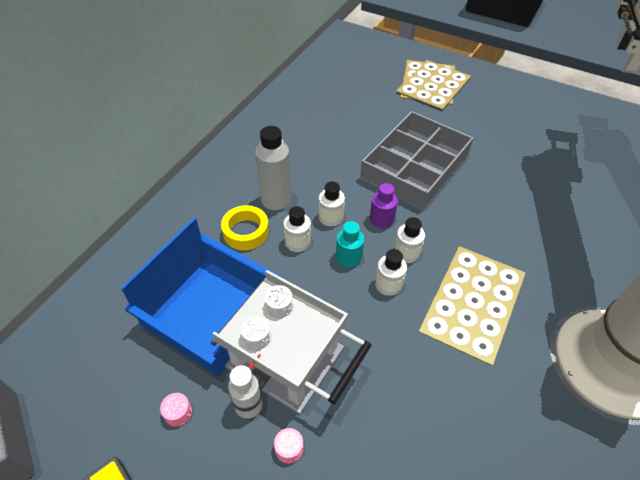

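The scene holds four white bottles, with caps near (286,220), (322,227), (256,269) and (293,287) in scene. There are two sinks in the tray at (399,262) and (432,268). The bar is at (427,232), the nozzle at (470,271) and the crate spans (121..238, 206..277).

```bash
python3 - <<'E'
from h import *
def blobs(im,roi):
    x0,y0,x1,y1=roi; m=(im.max(2)<45).astype(np.uint8); k=np.zeros_like(m);k[y0:y1,x0:x1]=m[y0:y1,x0:x1]
    n,l,s,c=cv2.connectedComponentsWithStats(k)
    return [(np.round(c[i],1),s[i]) for i in range(1,n) if s[i][4]>40]
for n,roi in(('scene',(200,200,470,300)),('side',(250,120,440,420))):
    f=grab(n)
    for c,s in blobs(f['pixels'],roi):
        print(n,c,s.tolist(),'z.083',onz(f,*c,.083)[:2].round(4),'z.097',onz(f,*c,.097)[:2].round(4))
    im=f['pixels'][:,:,::-1]
    crops={'scene':[(110,195,250,285),(350,215,490,335)],'side':[(355,105,480,210),(205,270,380,420)]}[n]
    t=[cv2.resize(im[b:d,a:c],(400,300),interpolation=cv2.INTER_CUBIC) for a,b,c,d in crops]
    cv2.imwrite(f'pics/z_{n}.png',np.hstack(t))
a=cv2.imread('pics/z_scene.png');b=cv2.imread('pics/z_side.png');cv2.imwrite('pics/z.png',np.vstack([a,b]))
E
```

```text
scene [285.8 220.7] [280, 213, 13, 15, 144] z.083 [ 0.4378 -0.0449] z.097 [ 0.4554 -0.0387]
scene [321.6 227. ] [316, 219, 13, 16, 152] z.083 [0.4392 0.0473] z.097 [0.4567 0.0518]
scene [426.5 233. ] [404, 227, 48, 12, 152] z.083 [0.3957 0.2975] z.097 [0.414  0.2971]
scene [254.9 270. ] [247, 260, 16, 19, 171] z.083 [ 0.6273 -0.0556] z.097 [ 0.6413 -0.0492]
scene [232.1 280.4] [220, 266, 24, 26, 332] z.083 [ 0.6711 -0.0914] z.097 [ 0.6842 -0.0843]
scene [293.2 287.5] [286, 277, 15, 19, 176] z.083 [0.6574 0.0419] z.097 [0.6708 0.0464]
side [270.4 138.5] [261, 127, 20, 22, 292] z.083 [ 0.8306 -0.1439] z.097 [ 0.821  -0.1303]
side [331.  192.5] [325, 183, 14, 17, 136] z.083 [ 0.6245 -0.0575] z.097 [ 0.6186 -0.0454]
side [295.7 218.7] [289, 208, 15, 18, 126] z.083 [0.6534 0.0431] z.097 [0.6469 0.0534]
side [411.2 230.9] [405, 222, 15, 15, 117] z.083 [ 0.4336 -0.041 ] z.097 [ 0.431  -0.0292]
side [392.1 264. ] [385, 257, 16, 13, 115] z.083 [0.4345 0.0533] z.097 [0.4319 0.0634]
side [347.9 374.8] [329, 342, 42, 62, 279] z.083 [0.4089 0.2942] z.097 [0.4067 0.3001]
```

View pics/z.png

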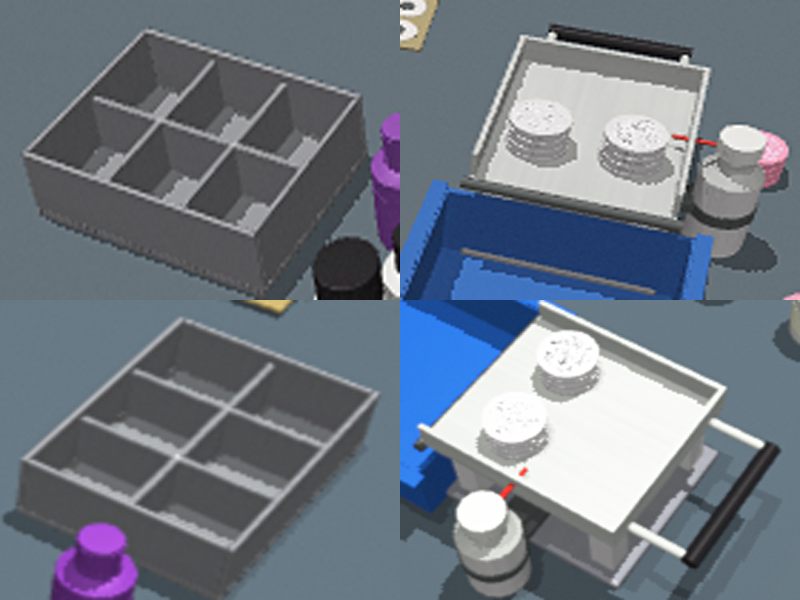

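The zoom shows the crate's rim corners, the bar's ends, the lip and the nozzle's top clearly. I'll turn those pixels into positions.

```bash
cat >> h.py <<'E'
def delta(p,yaw,tilt=None):
    """tool-frame shift & turn (deg) from the measured pose to a tool-down pose at p, tool x at heading yaw (deg)"""
    s=env.get_state(); T=R.from_quat(s['eef_rot']); y=np.radians(yaw)
    G=R.from_matrix(np.array([[np.cos(y),np.sin(y),0],[np.sin(y),-np.cos(y),0],[0,0,-1]]))
    return T.inv().apply(np.array(p)-s['ee_pos']).round(4), np.degrees((T.inv()*G).as_rotvec()).round(1)
E
python3 - <<'E'
from h import *
S=grab('scene');D=grab('side')
def sc(p,o=(110,195)):return (o[0]+p[0]/2.857-.3,o[1]+p[1]/3.333-.3)
def sd(p,o=(355,105),k=(3.2,2.857)):return (o[0]+p[0]/k[0]-.3,o[1]+p[1]/k[1]-.3)
A=np.array([onz(S,*sc(p),.06)[:2] for p in[(150,30),(360,95),(262,235),(25,155)]])
B=np.array([onz(D,*sd(p),.06)[:2] for p in[(378,95),(237,248),(25,160),(183,18)]])
# print both in own order, sizes
for n,Q in(('scene',A),('side',B)):
    print(n,Q.round(4).tolist(),'c',Q.mean(0).round(4)); 
    for i in range(4):
        e=Q[(i+1)%4]-Q[i];print('  edge',np.linalg.norm(e).round(4),np.degrees(np.arctan2(e[1],e[0])).round(1))
t=(350,215);u=(205,270);k=(2.286,2)
for nm,a,b,z in(('bar',[(150,32),(292,52)],[(370,147),(295,260)],.097),('noz',[(342,134)],[(84,207)],.125),('lip',[(65,183),(282,222)],[],.100)):
    P=[onz(S,*sc(p,t),z)[:2].round(4) for p in a];Q=[onz(D,*sd(p,u,k),z)[:2].round(4) for p in b]
    print(nm,P,Q)
E
```

```text
scene [[0.4239, -0.3973], [0.4525, -0.1749], [0.6214, -0.1904], [0.5944, -0.4222]] c [ 0.523  -0.2962]
  edge 0.2242 82.7
  edge 0.1696 -5.2
  edge 0.2334 -96.6
  edge 0.1723 171.7
side [[0.4172, -0.407], [0.4465, -0.1847], [0.6176, -0.2035], [0.5869, -0.4328]] c [ 0.517 -0.307]
  edge 0.2243 82.5
  edge 0.1721 -6.3
  edge 0.2313 -97.6
  edge 0.1717 171.4
bar [array([0.3953, 0.2372]), array([0.3877, 0.3547])] [array([0.4042, 0.235 ]), array([0.4078, 0.3474])]
noz [array([0.5031, 0.3929])] [array([0.5485, 0.3886])]
lip [array([0.5768, 0.1963]), array([0.5708, 0.3569])] []
```

```bash
python3 - <<'E'
from h import *
S=grab('scene');D=grab('side')
def sc(p,o=(350,215)):return (o[0]+p[0]/2.857-.3,o[1]+p[1]/2.5-.3)
def sd(p,o=(205,270),k=(2.286,2)):return (o[0]+p[0]/k[0]-.3,o[1]+p[1]/k[1]-.3)
for nm,a,b,z in(('bar',[(150,32),(292,52)],[(370,147),(295,260)],.097),('noz',[(342,134)],[(84,207)],.125),('lip',[(65,183),(282,222)],[],.100)):
    P=[onz(S,*sc(p),z)[:2].round(4) for p in a];Q=[onz(D,*sd(p),z)[:2].round(4) for p in b]
    print(nm,P,Q)
print(delta([.40,.10,.35],0))
E
```

```text
bar [array([0.4079, 0.2388]), array([0.4079, 0.3558])] [array([0.4042, 0.235 ]), array([0.4078, 0.3474])]
noz [array([0.547 , 0.3942])] [array([0.5485, 0.3886])]
lip [array([0.6319, 0.2061]), array([0.6357, 0.3608])] []
(array([ 0.4122, -0.6389, -0.1232]), array([-0. ,  0. , 15.6]))
```

```bash
python3 -m pendant '[[[0,0,-0.055],[0,0,7.8]],[[0,0,-0.055],[0,0,7.8]],[[0,0,-0.055],[0,0,0]]]'; python3 -m pendant '[[[0.03,-0.04,0],[0,0,0]],[[0.035,-0.042,0],[0,0,0]],[[0.035,-0.042,0],[0,0,0]],[[0.035,-0.042,0],[0,0,0]],[[0.035,-0.042,0],[0,0,0]]]';python3 -m pendant '[[[0.035,-0.042,0],[0,0,0]],[[0.035,-0.042,0],[0,0,0]],[[0.035,-0.04,0],[0,0,0]],[[0,0,0],[0,0,0]],[[0,0,0],[0,0,0]]]'
python3 - <<'E'
from h import *
s=env.get_state();print(s['joint_positions'].round(2) if hasattr(s['joint_positions'],'round') else s['joint_positions'])
f=grab('wrist','w1')
E
```

```text
t: 0.82
ee_pos: [0.1746, -0.6259, 0.3936]
eef_rot: [1.0, -0.001, 0.0, 0.0]
ft_force: [-0.4, -0.8, 0.0]
grip_width: 0.0918
gripper_force: 0.0
t: 1.45
ee_pos: [0.3456, -0.4167, 0.392]
eef_rot: [1.0, -0.0, 0.0, 0.0]
ft_force: [0.4, -0.7, -0.2]
grip_width: 0.0917
gripper_force: 0.0
t: 2.08
ee_pos: [0.4494, -0.2946, 0.3917]
eef_rot: [1.0, -0.0, -0.0, 0.0]
ft_force: [0.6, -0.7, 0.0]
grip_width: 0.0917
gripper_force: 0.0
[ 1.07  0.19 -0.64  1.6   0.12  1.39 -1.15]
```

View pics/w1.png

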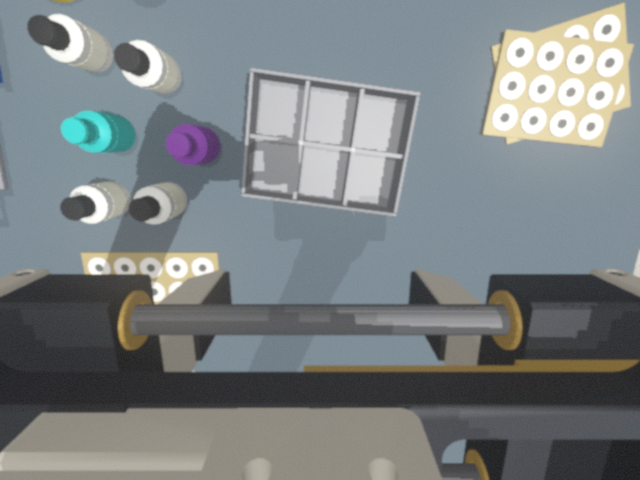

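The wrist view shows the crate's outer rim corners at (250,70), (419,93), (397,214) and (242,194).

```bash
python3 - <<'E'
from h import *
f=grab('wrist')
Q=np.array([onz(f,u,v,.06)[:2] for u,v in[(250,70),(419,93),(397,214),(242,194)]])
print(Q.round(4).tolist(),Q.mean(0).round(4))
for i in range(4):
    e=Q[(i+1)%4]-Q[i];print('  edge',np.linalg.norm(e).round(4),np.degrees(np.arctan2(e[1],e[0])).round(1))
print('mid',onz(f,327,148,.06)[:2],[ (c,onz(f,*c,.1)[:2].round(4)) for c in[(133,57),(45,28),(77,208),(146,209)]])
print(delta([.409,.297,.30],90))
E
```

```text
[[0.6156, -0.2033], [0.5864, -0.4315], [0.4189, -0.4114], [0.4495, -0.1818]] [ 0.5176 -0.307 ]
  edge 0.2301 -97.3
  edge 0.1688 173.2
  edge 0.2317 82.4
  edge 0.1675 -7.4
mid [ 0.51448393 -0.30654439] [((133, 57), array([ 0.6225, -0.0694])), ((45, 28), array([0.654 , 0.0307])), ((77, 208), array([0.4367, 0.0352])), ((146, 209), array([ 0.4351, -0.0587]))]
(array([-0.0414, -0.5927,  0.0913]), array([ -0. ,   0. , -90.2]))
```

```bash
python3 -m pendant '[[[0,-0.055,0],[0,0,0]],[[0,-0.055,0],[0,0,0]],[[0,-0.055,0],[0,0,0]],[[0,-0.055,0],[0,0,0]],[[0,-0.055,0],[0,0,0]]]' 0.045;python3 -m pendant '[[[0,-0.055,0],[0,0,0]],[[0,-0.055,0],[0,0,0]],[[0,-0.055,0],[0,0,0]],[[0,-0.055,0],[0,0,0]],[[0,-0.055,0],[0,0,0]]]' >/dev/null
python3 -m pendant '[[[0,0,0],[0,0,-10]],[[0,0,0],[0,0,-10]],[[0,0,0],[0,0,-10]],[[0,0,0],[0,0,-10]],[[0,0,0],[0,0,-10]]]'
python3 -m pendant '[[[0,0,0],[0,0,-10]],[[0,0,0],[0,0,-10]],[[0,0,0],[0,0,-10]],[[0,0,0],[0,0,-10]],[[0,0,0],[0,0,0]]]'
python3 - <<'E'
from h import *
s=env.get_state();print(np.round(s['joint_positions'],2))
f=grab('wrist','w2'); print(proj(f,[.408,.298,.097]),delta([.408,.298,.20],90))
E
```

```text
t: 2.8
ee_pos: [0.4495, -0.0192, 0.3919]
eef_rot: [1.0, -0.002, 0.0, 0.0]
ft_force: [-0.2, -0.8, 0.3]
grip_width: 0.0474
gripper_force: 0.0
t: 4.05
ee_pos: [0.4509, 0.2541, 0.3915]
eef_rot: [0.906, 0.424, -0.0, 0.0]
ft_force: [-0.1, 0.6, -0.2]
grip_width: 0.0451
gripper_force: 0.0
t: 4.68
ee_pos: [0.4508, 0.2543, 0.3913]
eef_rot: [0.709, 0.705, -0.0, -0.0]
ft_force: [0.9, 0.5, 1.0]
grip_width: 0.0452
gripper_force: 0.0
[ 0.54  0.42 -1.46  1.63  0.42  1.47 -0.95]
[288.61056036 166.47418109] (array([ 0.0431, -0.0428,  0.1914]), array([-0. , -0. , -0.4]))
```

View pics/w2.png

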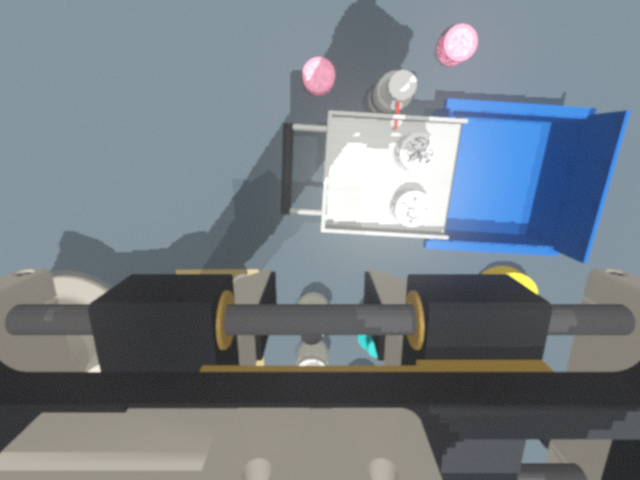

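The bar lies at (288,123..215), within about 3 mm of the prediction. The two sinks are at (416,152) and (413,209), and the nozzle cap is at (402,82). I'll descend over the bar.

```bash
python3 -m pendant '[[[0.02,-0.0215,0.02],[0,0,1.5]],[[0.021,-0.0215,0.04],[0,0,0]],[[0,0,0.055],[0,0,0]],[[0,0,0.055],[0,0,0]],[[0,0,0.03],[0,0,0]]]'; python3 -m pendant '[[[0,0,0.05],[0,0,0]],[[0,0,0.04],[0,0,0]],[[0,0,0.023],[0,0,0]],[[0,0,0],[0,0,0]]]'; python3 - <<'E'
from h import *
s=env.get_state();print(np.round(s['joint_positions'],2))
f=grab('scene','s2'); print(delta([.408,.295,.078],88.5))
a=f['pixels'][180:340,340:520,::-1];a=cv2.resize(a,(675,600));cv2.imwrite('pics/s2z.png',a)
E
```

```text
t: 5.35
ee_pos: [0.407, 0.2955, 0.1891]
eef_rot: [0.718, 0.696, -0.002, 0.0]
ft_force: [1.0, 0.1, 0.9]
grip_width: 0.045
gripper_force: 0.0
t: 5.85
ee_pos: [0.4069, 0.2959, 0.0774]
eef_rot: [0.718, 0.696, -0.002, -0.0]
ft_force: [1.3, 0.8, 0.7]
grip_width: 0.045
gripper_force: 0.0
[ 0.14  0.69 -1.06  2.01  0.78  0.91 -1.37]
(array([-0.0019,  0.0005,  0.0007]), array([-0. ,  0. , -0.2]))
```

View pics/s2z.png

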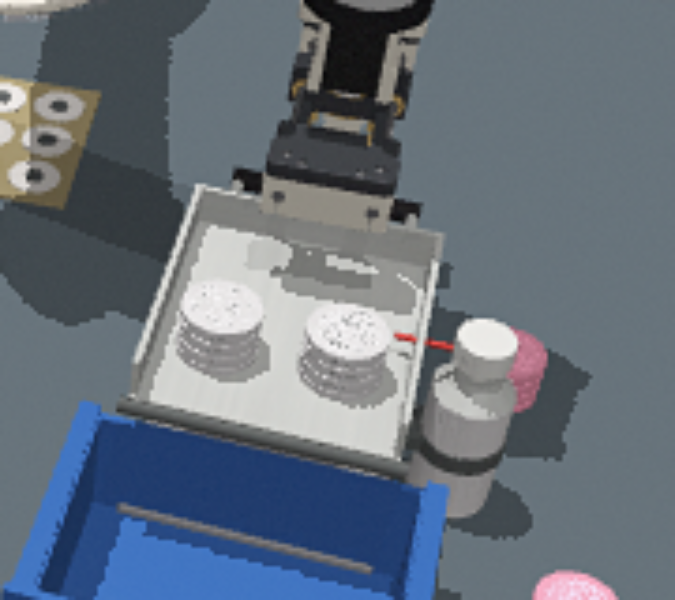

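Fingers straddle the bar midway between its arms. Now I'll grip it and lift along the arc.

```bash
python3 -m pendant '[[[0,0,0],[0,0,0]],[[0,0,0],[0,0,0]],[[0,0,0],[0,0,0]],[[0,0,0],[0,0,0]]]' 0 35
python3 -m pendant '[[[0,0.0011,-0.022],[0,0,0]],[[0,0.0033,-0.0218],[0,0,0]],[[0,0.0055,-0.0213],[0,0,0]],[[0,0,0],[0,0,0]]]'
```

```text
t: 6.4
ee_pos: [0.4069, 0.2974, 0.0791]
eef_rot: [0.717, 0.697, -0.0, -0.0]
ft_force: [-3.5, -0.8, 4.5]
grip_width: 0.0128
gripper_force: 35.0
t: 6.9
ee_pos: [0.4164, 0.2967, 0.145]
eef_rot: [0.717, 0.697, -0.001, -0.0]
ft_force: [-4.3, -0.1, -1.6]
grip_width: 0.013
gripper_force: 35.0
```

```bash
python3 -m pendant '[[[0,0.0075,-0.0207],[0,0,0]],[[0,0.0096,-0.0198],[0,0,0]],[[0,0.0115,-0.0187],[0,0,0]],[[0,0.0133,-0.0175],[0,0,0]]]'
python3 -m pendant '[[[0,0.015,-0.0161],[0,0,0]],[[0,0.0165,-0.0145],[0,0,0]],[[0,0.0150,-0.011],[0,0,0]],[[0,0,0],[0,0,0]],[[0,0,0],[0,0,0]]]'
python3 - <<'E'
from h import *
f=grab('side','d3');a=f['pixels'][180:420,100:420,::-1];a=cv2.resize(a,(640,480));
g=grab('scene','s3')
cv2.imwrite('pics/d3z.png',np.hstack([cv2.resize(a,(400,300)),cv2.resize(g['pixels'][170:410,300:520,::-1],(275,300))]))
E
```

```text
t: 7.4
ee_pos: [0.4549, 0.2943, 0.2207]
eef_rot: [0.716, 0.698, -0.005, -0.001]
ft_force: [-11.7, -5.8, 5.3]
grip_width: 0.0129
gripper_force: 35.0
t: 8.02
ee_pos: [0.5018, 0.292, 0.264]
eef_rot: [0.716, 0.698, -0.005, 0.001]
ft_force: [-17.2, -12.6, 20.9]
grip_width: 0.0132
gripper_force: 35.2
```

View pics/d3z.png

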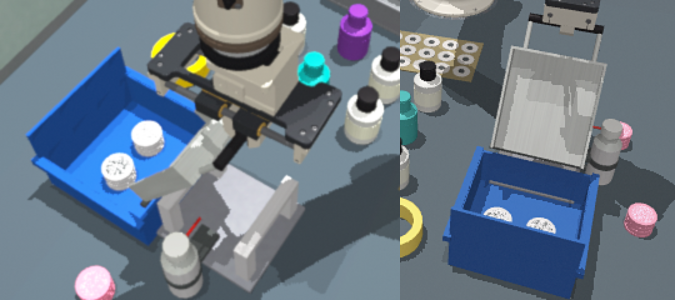

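Both sinks are in the blue bin and the tray is empty. I'll lower it along the same arc.

```bash
python3 -m pendant '[[[0,-0.015,0.011],[0,0,0]],[[0,-0.0165,0.0145],[0,0,0]],[[0,-0.015,0.0161],[0,0,0]],[[0,-0.0133,0.0175],[0,0,0]],[[0,-0.0115,0.0187],[0,0,0]]]'
python3 -m pendant '[[[0,-0.0096,0.0198],[0,0,0]],[[0,-0.0075,0.0207],[0,0,0]],[[0,-0.003,0.0107],[0,0,0]],[[0,-0.0025,0.0106],[0,0,0]],[[0,0,0],[0,0,0]]]'
python3 -m pendant '[[[0,-0.0018,0.011],[0,0,0]],[[0,-0.0015,0.0108],[0,0,0]],[[0,-0.0008,0.011],[0,0,0]],[[0,-0.0003,0.009],[0,0,0]],[[0,0,0],[0,0,0]]]'; python3 -c "
from h import *
print(delta([.4069,.2974,.078],88.5))"
```

```text
t: 8.75
ee_pos: [0.4331, 0.2965, 0.1847]
eef_rot: [0.716, 0.698, -0.0, 0.0]
ft_force: [-1.7, -0.4, 0.4]
grip_width: 0.0127
gripper_force: 34.9
t: 9.38
ee_pos: [0.4113, 0.2979, 0.1224]
eef_rot: [0.716, 0.698, -0.0, -0.001]
ft_force: [-5.0, 3.2, -0.2]
grip_width: 0.0129
gripper_force: 35.0
t: 10.0
ee_pos: [0.407, 0.2982, 0.0806]
eef_rot: [0.716, 0.698, 0.0, -0.001]
ft_force: [-6.1, 3.1, -0.5]
grip_width: 0.0129
gripper_force: 35.0
(array([-0.0008, -0.    ,  0.0026]), array([-0.1, -0.1,  0. ]))
```

```bash
python3 -m pendant '[[[0,0,0.001],[0,0,0]],[[0,0,0.001],[0,0,0]],[[0,0,0],[0,0,0]]]'; python3 -m pendant '[[[0,0,0],[0,0,0]],[[0,0,0],[0,0,0]],[[0,0,0],[0,0,0]]]' 0.04
python3 -m pendant '[[[0,0,-0.03],[0,0,0]],[[0,0,-0.05],[0,0,0]],[[0,0,-0.05],[0,0,0]],[[0,0,-0.05],[0,0,0]],[[0,0,0],[0,0,0]]]'
python3 - <<'E'
from h import *
f=grab('wrist','w4');n=[.548,.393,.125]; print(proj(f,n),delta(n,88.5))
E
```

```text
t: 10.38
ee_pos: [0.407, 0.2981, 0.079]
eef_rot: [0.716, 0.698, 0.0, -0.001]
ft_force: [-5.1, 2.9, 0.3]
grip_width: 0.0127
gripper_force: 35.0
t: 10.75
ee_pos: [0.4085, 0.2969, 0.0789]
eef_rot: [0.717, 0.697, 0.0, 0.001]
ft_force: [0.0, 0.3, 0.2]
grip_width: 0.0376
gripper_force: 0.0
t: 11.38
ee_pos: [0.4094, 0.299, 0.2624]
eef_rot: [0.717, 0.697, 0.003, 0.001]
ft_force: [-0.0, -0.7, 0.6]
grip_width: 0.0399
gripper_force: 0.0
[482.92550788 111.79700474] (array([0.0992, 0.1361, 0.1357]), array([ 0.2, -0. , -0.1]))
```

View pics/w4.png

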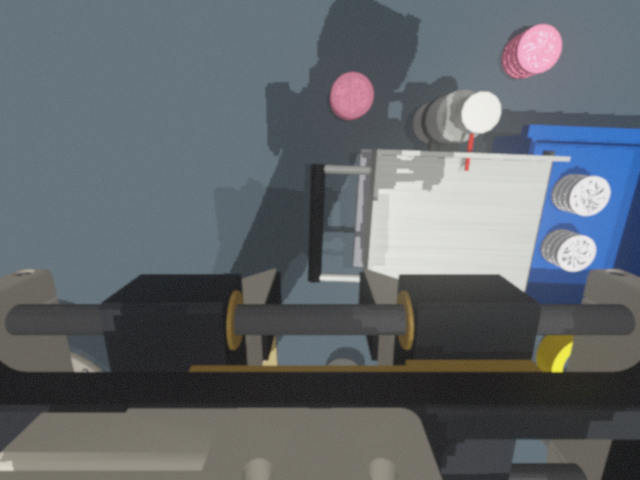

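The tray is back level, both sinks are in the bin, and the cap is at (482,112), matching the prediction. Next I'll press the nozzle with closed fingers.

```bash
python3 -m pendant '[[[0.025,0.034,0],[0,0,0]],[[0.025,0.034,0],[0,0,0]],[[0.025,0.034,0.01],[0,0,0]],[[0.0242,0.0341,0.03],[0,0,0]],[[0,0,0.04],[0,0,0]]]' 0 10
python3 -m pendant '[[[0,0,0.03],[0,0,0]],[[0,0,0.012],[0,0,0]],[[0,0,0],[0,0,0]]]'
python3 -c "
from h import *
print(delta([.548,.393,.117],88.5))"
```

```text
t: 12.05
ee_pos: [0.5479, 0.3939, 0.1756]
eef_rot: [0.717, 0.697, -0.0, -0.0]
ft_force: [-0.4, -0.3, -0.8]
grip_width: 0.0007
gripper_force: 0.0
t: 12.42
ee_pos: [0.5456, 0.3923, 0.1354]
eef_rot: [0.716, 0.698, -0.001, -0.0]
ft_force: [0.0, -0.1, 0.4]
grip_width: 0.0002
gripper_force: 0.0
(array([0.0008, 0.0025, 0.0184]), array([-0.1,  0.1, -0. ]))
```

```bash
python3 -m pendant '[[[0.001,0.0025,0.008],[0,0,0]],[[0,0,0.006],[0,0,0]],[[0,0,0.005],[0,0,0]]]'; python3 -m pendant '[[[0,0,0.002],[0,0,0]]]'
```

```text
t: 12.8
ee_pos: [0.5498, 0.3942, 0.119]
eef_rot: [0.717, 0.697, 0.001, 0.0]
ft_force: [0.8, -1.3, 7.1]
grip_width: 0.0006
gripper_force: 3.7
t: 12.92
ee_pos: [0.5498, 0.3943, 0.1173]
eef_rot: [0.717, 0.697, 0.001, 0.0]
ft_force: [0.2, -1.8, 12.5]
grip_width: 0.0005
gripper_force: 6.7
```

```bash
python3 -m pendant '[[[0,0,0.0015],[0,0,0]],[[0,0,0],[0,0,0]],[[0,0,0],[0,0,0]],[[0,0,0],[0,0,0]],[[0,0,0],[0,0,0]]]'; python3 -m pendant '[[[0,0,0],[0,0,0]],[[0,0,0],[0,0,0]],[[0,0,0],[0,0,0]]]';python3 -m pendant '[[[0,0,-0.04],[0,0,0]],[[0,0,-0.06],[0,0,0]],[[0,0,-0.06],[0,0,0]],[[0,0,-0.06],[0,0,0]],[[0,0,-0.03],[0,0,0]]]' 0.0918
python3 -c "
from h import *
print(delta([.47,.05,.36],0), env.get_state()['joint_positions'])"
```

```text
t: 13.55
ee_pos: [0.5498, 0.3943, 0.1173]
eef_rot: [0.717, 0.697, 0.001, 0.001]
ft_force: [-1.1, -3.3, 13.9]
grip_width: 0.0004
gripper_force: 6.9
t: 13.92
ee_pos: [0.5498, 0.3943, 0.1173]
eef_rot: [0.717, 0.697, 0.001, 0.001]
ft_force: [-1.4, -4.5, 13.6]
grip_width: 0.0006
gripper_force: 6.9
t: 14.55
ee_pos: [0.5488, 0.3949, 0.3686]
eef_rot: [0.716, 0.698, 0.002, 0.0]
ft_force: [0.6, -0.5, -0.7]
grip_width: 0.0457
gripper_force: 0.0
(array([-0.3469, -0.0697,  0.0072]), array([ 0. , -0.3, 88.5])) [-0.00402166  0.6633754  -1.1500562   1.27725844  0.59875665  1.55346292
 -1.09354003]
```

```bash
python3 -m pendant '[[[-0.05,-0.017,0],[0,0,0]],[[-0.057,-0.017,0],[0,0,0]],[[-0.057,-0.017,0],[0,0,0]],[[-0.057,-0.017,0],[0,0,0]],[[-0.057,-0.017,0],[0,0,0]]]' >/dev/null; python3 -m pendant '[[[-0.057,-0.017,0],[0,0,0]],[[-0.057,-0.017,0],[0,0,0]],[[0,0,0],[0,0,9.8]],[[0,0,0],[0,0,9.8]],[[0,0,0],[0,0,9.8]]]' ; python3 -m pendant '[[[0,0,0],[0,0,9.8]],[[0,0,0],[0,0,9.8]],[[0,0,0],[0,0,9.8]],[[0,0,0],[0,0,9.8]],[[0,0,0],[0,0,9.8]]]';  python3 -m pendant '[[[0,0,0],[0,0,10]],[[0,0,0],[0,0,0]],[[0,0,0],[0,0,0]]]'
python3 - <<'E'
from h import *
print(np.round(env.get_state()['joint_positions'],2))
f=grab('wrist','w5')
for p in[(.437,.05),(.436,-.043),(.626,-.0565),(.655,.0425)]: print(proj(f,[*p,.1]).round(0))
g=grab('scene','s5');print(onz(g,232,277,.185),onz(grab('side'),270,138,.185))
E
```

```text
t: 15.8
ee_pos: [0.4303, 0.0439, 0.3646]
eef_rot: [0.871, 0.492, -0.007, -0.001]
ft_force: [0.9, -0.2, -0.5]
grip_width: 0.0917
gripper_force: 0.0
t: 16.42
ee_pos: [0.4303, 0.0443, 0.3645]
eef_rot: [0.996, 0.087, -0.007, 0.001]
ft_force: [-0.2, 1.0, -0.6]
grip_width: 0.092
gripper_force: 0.0
t: 16.8
ee_pos: [0.4304, 0.0441, 0.3646]
eef_rot: [1.0, 0.004, -0.006, 0.001]
ft_force: [0.5, -0.3, -0.2]
grip_width: 0.0916
gripper_force: 0.0
[ 1.37 -0.04 -1.47  1.84 -0.04  1.32 -1.65]
[314. 194.]
[387. 195.]
[411.  26.]
[322.  -6.]
[ 0.7579853  -0.04342505  0.185     ] [ 0.76242422 -0.04563983  0.185     ]
```

View pics/w5.png

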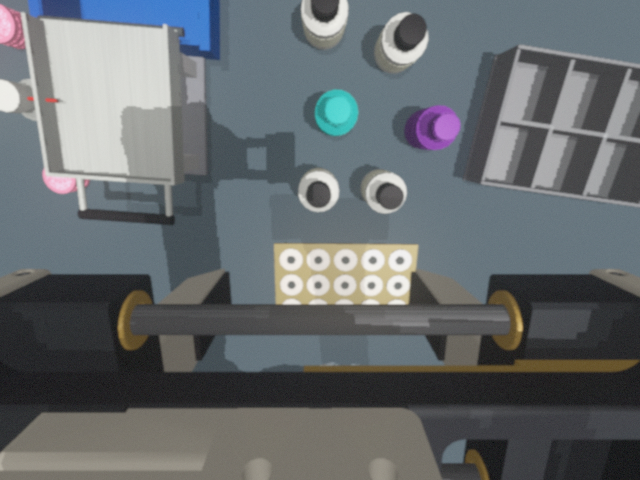

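The caps' tops are at A (317,194), B (389,196), C (411,28) and D (326,5). All are within about 4 px of prediction, and the flask at (0.76,-0.045) is clear.

```bash
python3 - <<'E'
from h import *
f=grab('wrist')
for n,p in dict(A=(317,193),B=(389,195),C=(411,27),D=(325,4)).items(): print(n,onz(f,*p,.1)[:2].round(4))
a=onz(f,389,195,.1); print(delta([a[0],a[1],.20],0))
E
```

```text
A [0.4385 0.0466]
B [ 0.4365 -0.0448]
C [ 0.6245 -0.0573]
D [0.6461 0.0387]
(array([0.0074, 0.0887, 0.1648]), array([0.1, 0.7, 0.4]))
```

```bash
python3 -m pendant '[[[0.0037,0.044,0.02],[0,0.7,0.4]],[[0.0037,0.0447,0.025],[0,0,0]],[[0,0,0.06],[0,0,0]],[[0,0,0.06],[0,0,0]],[[0,0,0],[0,0,0]]]' 0.06 20
python3 -c "
from h import *
print(delta([.4365,-.0448,.071],0))"
```

```text
t: 17.62
ee_pos: [0.4343, -0.0437, 0.1965]
eef_rot: [1.0, 0.001, -0.004, -0.001]
ft_force: [0.1, 1.1, 0.4]
grip_width: 0.06
gripper_force: 0.0
(array([0.0033, 0.0014, 0.1255]), array([-0.1,  0.5,  0.1]))
```

```bash
python3 -m pendant '[[[0.003,0.001,0.04],[0,0.5,0]],[[0,0,0.04],[0,0,0]],[[0,0,0.03],[0,0,0]],[[0,0,0.015],[0,0,0]],[[0,0,0],[0,0,0]]]'
python3 -m pendant '[[[0,0,0],[0,0,0]],[[0,0,0],[0,0,0]],[[0,0,0],[0,0,0]]]' 0 20
python3 -m pendant '[[[0,0,-0.02],[0,0,0]],[[0,0,-0.05],[0,0,0]],[[0,0,-0.05],[0,0,0]],[[0,0,-0.02],[0,0,0]],[[0,0,0],[0,0,0]]]'
python3 -c "
from h import *
print(delta([.475,-.302,.2],0))"
```

```text
t: 18.25
ee_pos: [0.4426, -0.0465, 0.076]
eef_rot: [1.0, -0.001, 0.005, 0.001]
ft_force: [0.7, -0.2, 0.9]
grip_width: 0.0604
gripper_force: 0.0
t: 18.62
ee_pos: [0.442, -0.0465, 0.0755]
eef_rot: [1.0, -0.001, 0.005, 0.001]
ft_force: [0.3, 0.7, -0.7]
grip_width: 0.0341
gripper_force: 0.0
t: 19.25
ee_pos: [0.4412, -0.0464, 0.2159]
eef_rot: [1.0, -0.001, 0.005, 0.002]
ft_force: [-0.8, -0.7, -2.7]
grip_width: 0.0317
gripper_force: 20.0
(array([0.0342, 0.2554, 0.0174]), array([ 0.2, -0.6, -0.1]))
```

```bash
python3 -m pendant '[[[0.007,0.051,0],[0,-0.6,0]],[[0.007,0.051,0],[0,0,0]],[[0.007,0.051,0],[0,0,0]],[[0.007,0.051,0.005],[0,0,0]],[[0.006,0.051,0.005],[0,0,0]]]'
python3 -m pendant '[[[0,0,0],[0,0,0]],[[0,0,0],[0,0,0]]]'
python3 - <<'E'
from h import *
print(delta([.475,-.302,.085],0))
f=grab('side');a=f['pixels'][60:240,320:520,::-1];cv2.imwrite('pics/d6z.png',cv2.resize(a,(600,540)))
E
```

```text
t: 19.88
ee_pos: [0.473, -0.3023, 0.2031]
eef_rot: [1.0, -0.001, -0.002, 0.0]
ft_force: [0.9, 1.1, -0.7]
grip_width: 0.0316
gripper_force: 20.0
t: 20.12
ee_pos: [0.4732, -0.2997, 0.2036]
eef_rot: [1.0, -0.001, -0.002, -0.0]
ft_force: [0.5, 0.6, -1.3]
grip_width: 0.0312
gripper_force: 20.0
(array([0.0023, 0.0024, 0.1186]), array([-0. ,  0.2, -0.1]))
```

View pics/d6z.png

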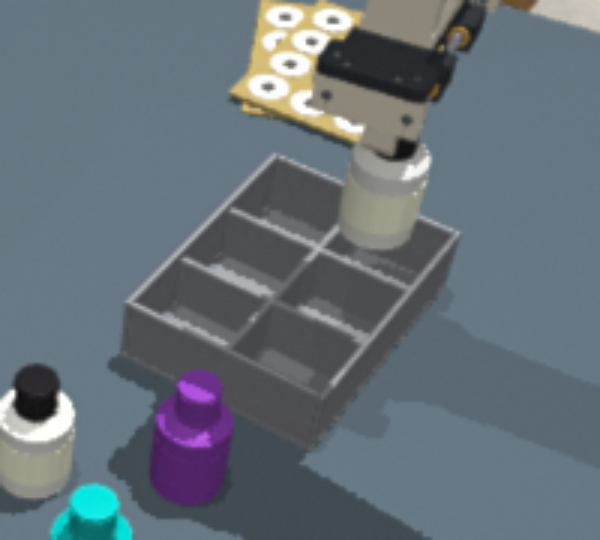

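The bottle hangs upright over the crate at (385,190) in the crop. I'll lower it.

```bash
python3 -m pendant '[[[0.002,0.0015,0.03],[0,0,0]],[[0,0,0.03],[0,0,0]],[[0,0,0.03],[0,0,0]],[[0,0,0.018],[0,0,0]],[[0,0,0],[0,0,0]]]'
python3 -m pendant '[[[0,0,0.005],[0,0,0]],[[0,0,0],[0,0,0]]]';python3 -m pendant '[[[0,0,0.004],[0,0,0]],[[0,0,0],[0,0,0]]]'
```

```text
t: 20.8
ee_pos: [0.475, -0.3014, 0.0965]
eef_rot: [1.0, 0.0, -0.002, 0.0]
ft_force: [0.6, -0.3, -1.8]
grip_width: 0.0315
gripper_force: 20.0
t: 21.05
ee_pos: [0.4761, -0.3029, 0.093]
eef_rot: [1.0, -0.001, -0.001, 0.001]
ft_force: [0.3, 0.0, -2.4]
grip_width: 0.032
gripper_force: 20.0
t: 21.3
ee_pos: [0.4755, -0.3029, 0.0884]
eef_rot: [1.0, -0.001, -0.001, 0.001]
ft_force: [0.4, 0.1, -1.3]
grip_width: 0.0314
gripper_force: 20.0
```

```bash
python3 -m pendant '[[[0,0,0.004],[0,0,0]],[[0,0,0],[0,0,0]]]';python3 -m pendant '[[[0,0,0.003],[0,0,0]],[[0,0,0],[0,0,0]]]'
```

```text
t: 21.55
ee_pos: [0.4754, -0.3027, 0.084]
eef_rot: [1.0, -0.001, -0.001, 0.001]
ft_force: [-0.5, -0.9, -1.0]
grip_width: 0.0313
gripper_force: 20.0
t: 21.8
ee_pos: [0.4764, -0.3035, 0.0835]
eef_rot: [1.0, -0.001, -0.001, 0.002]
ft_force: [-5.4, 0.7, 15.1]
grip_width: 0.0316
gripper_force: 20.0
```

```bash
python3 -m pendant '[[[0,0,-0.001],[0,0,0]],[[0,0,0],[0,0,0]],[[0,0,0],[0,0,0]],[[0,0,0],[0,0,0]]]' 0.056;python3 -m pendant '[[[0,0,-0.03],[0,0,0]],[[0,0,-0.04],[0,0,0]],[[0,0,-0.05],[0,0,0]],[[0,0,0],[0,0,0]]]'
python3 -c "
from h import *
print(delta([.4385,.0466,.2],0))
f=grab('side','d7');g=grab('scene','s7')
b=np.hstack([cv2.resize(f['pixels'][60:330,230:520,::-1],(400,372)),cv2.resize(g['pixels'][180:380,80:370,::-1],(400,372))]);cv2.imwrite('pics/z7.png',b)"
```

```text
t: 22.3
ee_pos: [0.4756, -0.3027, 0.0821]
eef_rot: [1.0, -0.001, -0.001, 0.001]
ft_force: [0.4, 0.8, -0.0]
grip_width: 0.0557
gripper_force: 0.0
t: 22.8
ee_pos: [0.4786, -0.3032, 0.2062]
eef_rot: [1.0, -0.001, 0.002, 0.003]
ft_force: [0.4, -0.2, -0.7]
grip_width: 0.0562
gripper_force: 0.0
(array([-0.0407, -0.3498,  0.004 ]), array([ 0.3, -0.2, -0.1]))
```

View pics/z7.png

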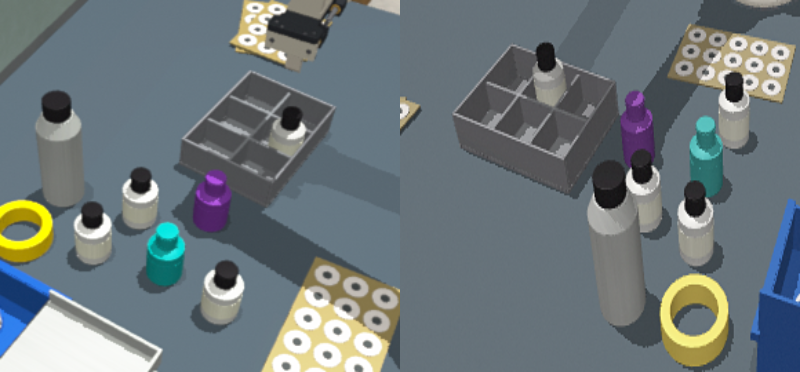

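Bottle B stands in the middle cell (side crop (290,130)). The others have not moved, so bottle A is next.

```bash
python3 -m pendant '[[[-0.005,-0.045,0],[0,0,0]],[[-0.006,-0.05,0],[0,0,0]],[[-0.006,-0.051,0],[0,0,0]],[[-0.006,-0.051,0],[0,0,0]],[[-0.006,-0.051,0],[0,0,0]]]' 0.06 >/dev/null;python3 -m pendant '[[[-0.006,-0.051,0],[0,0,0]],[[-0.006,-0.05,0],[0,0,0]],[[0,0,0],[0,0,0]],[[0,0,0],[0,0,0]]]'
python3 - <<'E'
from h import *
f=grab('side');im=f['pixels']
m=(im.max(2)<45).astype(np.uint8);m[:,:250]=0;m[:180]=0;m[300:]=0;m[:,440:]=0
n,l,s,c=cv2.connectedComponentsWithStats(m)
print([(c[i].round(1),s[i][4]) for i in range(1,n) if s[i][4]>40])
print(delta([.4385,.0466,.072],0))
E
```

```text
t: 24.02
ee_pos: [0.4348, 0.046, 0.2009]
eef_rot: [1.0, -0.001, -0.002, 0.001]
ft_force: [0.4, -0.0, -0.2]
grip_width: 0.0597
gripper_force: 0.0
[(array([331.3, 191.4]), np.int32(168)), (array([399. , 214.3]), np.int32(317)), (array([296.1, 216.7]), np.int32(175)), (array([393.2, 259.2]), np.int32(269))]
(array([ 0.004 , -0.0015,  0.1289]), array([ 0.1,  0.2, -0.2]))
```

```bash
python3 -m pendant '[[[0.002,-0.001,0.04],[0,0,0]],[[0,0,0.04],[0,0,0]],[[0,0,0.03],[0,0,0]],[[0,0,0.017],[0,0,0]],[[0,0,0],[0,0,0]]]'
python3 -m pendant '[[[0,0,0],[0,0,0]],[[0,0,0],[0,0,0]],[[0,0,0],[0,0,0]],[[0,0,0],[0,0,0]],[[0,0,0],[0,0,0]]]' 0 20
python3 -m pendant '[[[0,0,-0.02],[0,0,0]],[[0,0,-0.05],[0,0,0]],[[0,0,-0.05],[0,0,0]],[[0,0,-0.02],[0,0,0]],[[0,0,0],[0,0,0]]]'
python3 -c "
from h import *
print(delta([.4845,-.226,.2],0))"
```

```text
t: 24.7
ee_pos: [0.436, 0.0459, 0.0733]
eef_rot: [1.0, -0.002, -0.003, 0.001]
ft_force: [-0.1, 1.3, 1.2]
grip_width: 0.0602
gripper_force: 0.0
t: 25.32
ee_pos: [0.4377, 0.0469, 0.0752]
eef_rot: [1.0, -0.001, -0.001, 0.001]
ft_force: [1.2, -2.5, 5.7]
grip_width: 0.0315
gripper_force: 20.0
t: 25.95
ee_pos: [0.4382, 0.0474, 0.2155]
eef_rot: [1.0, -0.001, 0.0, 0.002]
ft_force: [0.6, -0.2, -2.3]
grip_width: 0.0317
gripper_force: 20.0
(array([0.0469, 0.2733, 0.0164]), array([ 0.2, -0. , -0.1]))
```

```bash
python3 -m pendant '[[[0.008,0.054,0],[0,0,0]],[[0.0095,0.055,0],[0,0,0]],[[0.0095,0.055,0],[0,0,0]],[[0.0095,0.055,0],[0,0,0]],[[0.0095,0.054,0],[0,0,0]]]'
python3 -m pendant '[[[0,0,0.02],[0,0,0]],[[0,0,0],[0,0,0]]]'; python3 -c "
from h import *
print(delta([.4845,-.226,.08],0))"
```

```text
t: 26.58
ee_pos: [0.482, -0.227, 0.213]
eef_rot: [1.0, -0.001, -0.002, 0.0]
ft_force: [1.2, 0.3, -2.6]
grip_width: 0.0315
gripper_force: 20.0
t: 26.82
ee_pos: [0.4806, -0.2241, 0.1919]
eef_rot: [1.0, -0.001, -0.004, -0.001]
ft_force: [-1.3, 0.3, -1.7]
grip_width: 0.0314
gripper_force: 20.0
(array([0.0047, 0.0021, 0.1119]), array([-0.1,  0.4, -0.1]))
```

```bash
python3 -m pendant '[[[0.004,0.002,0.03],[0,0.3,0]],[[0,0,0.035],[0,0,0]],[[0,0,0.03],[0,0,0]],[[0,0,0.008],[0,0,0]],[[0,0,0],[0,0,0]]]'
python3 -m pendant '[[[0,0,0.004],[0,0,0]],[[0,0,0],[0,0,0]]]';python3 -m pendant '[[[0,0,0.003],[0,0,0]],[[0,0,0],[0,0,0]]]'
```

```text
t: 27.45
ee_pos: [0.4874, -0.2265, 0.0924]
eef_rot: [1.0, 0.0, 0.001, 0.001]
ft_force: [-0.4, 1.0, -1.6]
grip_width: 0.0318
gripper_force: 20.0
t: 27.7
ee_pos: [0.4876, -0.228, 0.0889]
eef_rot: [1.0, -0.001, 0.002, 0.001]
ft_force: [-0.2, -0.3, -2.3]
grip_width: 0.0316
gripper_force: 20.0
t: 27.95
ee_pos: [0.4871, -0.2279, 0.0852]
eef_rot: [1.0, -0.001, 0.002, 0.001]
ft_force: [-0.1, 0.4, -1.8]
grip_width: 0.0319
gripper_force: 20.0
```

```bash
python3 -m pendant '[[[0,0,0.003],[0,0,0]],[[0,0,0],[0,0,0]]]';python3 -m pendant '[[[0,0,0.0025],[0,0,0]],[[0,0,0],[0,0,0]]]'
```

```text
t: 28.2
ee_pos: [0.487, -0.2277, 0.0819]
eef_rot: [1.0, -0.001, 0.001, 0.001]
ft_force: [0.8, 0.5, -2.8]
grip_width: 0.0314
gripper_force: 20.0
t: 28.45
ee_pos: [0.4878, -0.228, 0.0802]
eef_rot: [1.0, -0.001, 0.002, 0.001]
ft_force: [-0.8, 0.2, 2.1]
grip_width: 0.0311
gripper_force: 20.0
```

Contact on the floor at the expected height. I'll release, rise and head towards C.

```bash
python3 -m pendant '[[[0,0,0],[0,0,0]],[[0,0,0],[0,0,0]],[[0,0,0],[0,0,0]],[[0,0,0],[0,0,0]]]' 0.056;python3 -m pendant '[[[0,0,-0.03],[0,0,0]],[[0,0,-0.05],[0,0,0]],[[0,0,-0.06],[0,0,0]],[[0,0,0],[0,0,0]]]'
python3 - <<'E'
from h import *
f=grab('side','d8')
im=f['pixels'];m=(im.max(2)<45).astype(np.uint8);m[:,:250]=0;m[:100]=0;m[300:]=0;m[:,440:]=0
n,l,s,c=cv2.connectedComponentsWithStats(m)
print([(c[i].round(1),s[i][4]) for i in range(1,n) if s[i][4]>40])
print(delta([.6245,-.0573,.2],0))
E
```

```text
t: 28.95
ee_pos: [0.4872, -0.2278, 0.0797]
eef_rot: [1.0, -0.001, 0.002, 0.001]
ft_force: [1.5, -0.8, -0.0]
grip_width: 0.0557
gripper_force: 0.0
t: 29.45
ee_pos: [0.49, -0.2279, 0.2243]
eef_rot: [1.0, -0.001, 0.005, 0.003]
ft_force: [0.2, 0.5, 0.2]
grip_width: 0.0555
gripper_force: 0.0
[(array([270.9, 141.2]), np.int32(209)), (array([437. , 146.3]), np.int32(70)), (array([421.7, 162.2]), np.int32(205)), (array([330.9, 193.3]), np.int32(121)), (array([296.1, 219.6]), np.int32(115))]
(array([ 0.136 , -0.1711,  0.0218]), array([ 0.3, -0.4, -0.1]))
```

```bash
python3 -m pendant '[[[0.03,-0.038,0],[0,-0.3,0]],[[0.034,-0.043,0],[0,0,0]],[[0.034,-0.043,0],[0,0,0]],[[0.034,-0.043,0.01],[0,0,0]],[[0.003,-0.004,0.01],[0,0,0]]]' 0.06 ;python3 -m pendant '[[[0,0,0],[0,0,0]],[[0,0,0],[0,0,0]]]'
python3 - <<'E'
from h import *
print(delta([.6245,-.0573,.072],0),np.round(env.get_state()['joint_positions'],2))
E
```

```text
t: 30.12
ee_pos: [0.6225, -0.0505, 0.1975]
eef_rot: [1.0, 0.003, -0.002, -0.001]
ft_force: [0.6, 0.3, -0.2]
grip_width: 0.0599
gripper_force: 0.0
t: 30.38
ee_pos: [0.6211, -0.0589, 0.1985]
eef_rot: [1.0, -0.002, -0.002, 0.002]
ft_force: [0.6, -0.1, -0.9]
grip_width: 0.0604
gripper_force: 0.0
(array([ 0.0039, -0.002 ,  0.1264]), array([ 0.2,  0.2, -0.2])) [ 0.74  0.66 -1.01  1.63  0.6   1.19 -1.98]
```

```bash
python3 -m pendant '[[[0.003,-0.0015,0.04],[0,0,0]],[[0,0,0.04],[0,0,0]],[[0,0,0.03],[0,0,0]],[[0,0,0.015],[0,0,0]],[[0,0,0],[0,0,0]]]'
python3 -m pendant '[[[0,0,0],[0,0,0]],[[0,0,0],[0,0,0]],[[0,0,0],[0,0,0]],[[0,0,0],[0,0,0]],[[0,0,0],[0,0,0]]]' 0 20
python3 -m pendant '[[[0,0,-0.02],[0,0,0]],[[0,0,-0.05],[0,0,0]],[[0,0,-0.05],[0,0,0]],[[0,0,-0.04],[0,0,0]],[[0,0,0],[0,0,0]]]'
python3 -c "
from h import *
print(delta([.559,-.312,.2],0))"
```

```text
t: 31.0
ee_pos: [0.6241, -0.0568, 0.0738]
eef_rot: [1.0, -0.002, -0.002, 0.001]
ft_force: [1.0, 0.4, 0.5]
grip_width: 0.06
gripper_force: 0.0
t: 31.62
ee_pos: [0.6254, -0.056, 0.0749]
eef_rot: [1.0, -0.001, -0.0, 0.001]
ft_force: [0.3, -2.2, 5.1]
grip_width: 0.0319
gripper_force: 19.9
t: 32.25
ee_pos: [0.6271, -0.0539, 0.2387]
eef_rot: [1.0, -0.0, 0.002, 0.001]
ft_force: [-0.4, -0.2, -2.2]
grip_width: 0.0314
gripper_force: 19.9
(array([-0.068 ,  0.2581,  0.0389]), array([ 0.1, -0.3, -0. ]))
```

```bash
python3 -m pendant '[[[-0.0135,0.051,0],[0,0,0]],[[-0.0135,0.052,0],[0,0,0]],[[-0.0135,0.052,0],[0,0,0]],[[-0.0135,0.052,0],[0,0,0]],[[-0.0135,0.051,0.01],[0,0,0]]]'
python3 -m pendant '[[[0,0,0.03],[0,0,0]],[[0,0,0],[0,0,0]]]'; python3 -c "
from h import *
print(delta([.559,-.312,.08],0))"
```

```text
t: 32.88
ee_pos: [0.5561, -0.3144, 0.2243]
eef_rot: [1.0, -0.001, -0.001, 0.001]
ft_force: [0.7, 0.2, -2.3]
grip_width: 0.0311
gripper_force: 20.0
t: 33.12
ee_pos: [0.554, -0.3126, 0.1913]
eef_rot: [1.0, -0.001, -0.004, -0.001]
ft_force: [0.4, 0.1, -3.1]
grip_width: 0.0318
gripper_force: 20.0
(array([ 0.0059, -0.0004,  0.1112]), array([-0.1,  0.5, -0.1]))
```

```bash
python3 -m pendant '[[[0.003,0,0.03],[0,0.3,0]],[[0,0,0.035],[0,0,0]],[[0,0,0.03],[0,0,0]],[[0,0,0.01],[0,0,0]],[[0,0,0.003],[0,0,0]]]'
python3 -m pendant '[[[0,0,0.002],[0,0,0]],[[0,0,0],[0,0,0]]]';python3 -m pendant '[[[0,0,0.003],[0,0,0]],[[0,0,0],[0,0,0]]]'
```

```text
t: 33.75
ee_pos: [0.561, -0.3123, 0.0874]
eef_rot: [1.0, -0.0, 0.002, 0.001]
ft_force: [0.5, 0.0, -2.8]
grip_width: 0.0314
gripper_force: 20.0
t: 34.0
ee_pos: [0.5609, -0.3136, 0.086]
eef_rot: [1.0, -0.001, 0.002, 0.001]
ft_force: [-0.6, -0.2, -2.6]
grip_width: 0.0315
gripper_force: 20.0
t: 34.25
ee_pos: [0.5601, -0.3136, 0.0819]
eef_rot: [1.0, -0.001, 0.002, 0.001]
ft_force: [1.2, -0.3, -2.4]
grip_width: 0.0316
gripper_force: 20.0
```

```bash
python3 -m pendant '[[[0,0,0.0025],[0,0,0]],[[0,0,0],[0,0,0]]]'; python3 -m pendant '[[[0,0,0],[0,0,0]],[[0,0,0],[0,0,0]],[[0,0,0],[0,0,0]],[[0,0,0],[0,0,0]]]' 0.056;python3 -m pendant '[[[0,0,-0.03],[0,0,0]],[[0,0,-0.05],[0,0,0]],[[0,0,-0.06],[0,0,0]],[[0,0,0],[0,0,0]]]'
python3 - <<'E'
from h import *
f=grab('side','d9')
im=f['pixels'];m=(im.max(2)<45).astype(np.uint8);m[:,:250]=0;m[:100]=0;m[300:]=0;m[:,440:]=0
n,l,s,c=cv2.connectedComponentsWithStats(m)
print([(c[i].round(1),s[i][4],onz(f,*c[i],.083)[:2].round(4)) for i in range(1,n) if s[i][4]>40])
print(delta([.650,.0405,.2],0))
E
```

```text
t: 34.5
ee_pos: [0.5608, -0.3136, 0.0799]
eef_rot: [1.0, -0.001, 0.002, 0.001]
ft_force: [-0.3, -0.7, 2.4]
grip_width: 0.032
gripper_force: 20.0
t: 35.0
ee_pos: [0.5602, -0.3134, 0.0793]
eef_rot: [1.0, -0.001, 0.002, 0.001]
ft_force: [-0.8, -0.8, -0.2]
grip_width: 0.0556
gripper_force: 0.0
t: 35.5
ee_pos: [0.5633, -0.3134, 0.2251]
eef_rot: [1.0, -0.001, 0.006, 0.003]
ft_force: [0.2, -1.1, -0.8]
grip_width: 0.0559
gripper_force: 0.0
[(array([405.7, 130. ]), np.int32(188), array([ 0.564 , -0.3275])), (array([270.4, 137.4]), np.int32(366), array([ 0.8326, -0.1473])), (array([437. , 145.9]), np.int32(76), array([ 0.478 , -0.3099])), (array([421.4, 162.9]), np.int32(179), array([ 0.4888, -0.2381])), (array([296.1, 216.5]), np.int32(181), array([0.6556, 0.0376]))]
(array([ 0.0879, -0.3542,  0.0211]), array([ 0.3, -0.4, -0.1]))
```

```bash
python3 -m pendant '[[[0.012,-0.045,0],[0,-0.3,0]],[[0.012,-0.05,0],[0,0,0]],[[0.0125,-0.052,0],[0,0,0]],[[0.0125,-0.052,0],[0,0,0]],[[0.0125,-0.052,0],[0,0,0]]]' 0.06 >/dev/null;python3 -m pendant '[[[0.0125,-0.052,0],[0,0,0]],[[0.0125,-0.051,0.01],[0,0,0]],[[0,0,0.01],[0,0,0]],[[0,0,0],[0,0,0]],[[0,0,0],[0,0,0]]]'
python3 - <<'E'
from h import *
print(delta([.652,.040,.072],0),np.round(env.get_state()['joint_positions'],2))
f=grab('wrist','w9')
E
```

```text
t: 36.8
ee_pos: [0.6467, 0.0383, 0.1978]
eef_rot: [1.0, -0.002, -0.002, 0.002]
ft_force: [0.5, 0.1, -0.1]
grip_width: 0.0599
gripper_force: 0.0
(array([ 0.0057, -0.0021,  0.1258]), array([ 0.2,  0.2, -0.3])) [ 0.55  0.7  -0.99  1.57  0.61  1.21 -2.13]
```

View pics/w9.png

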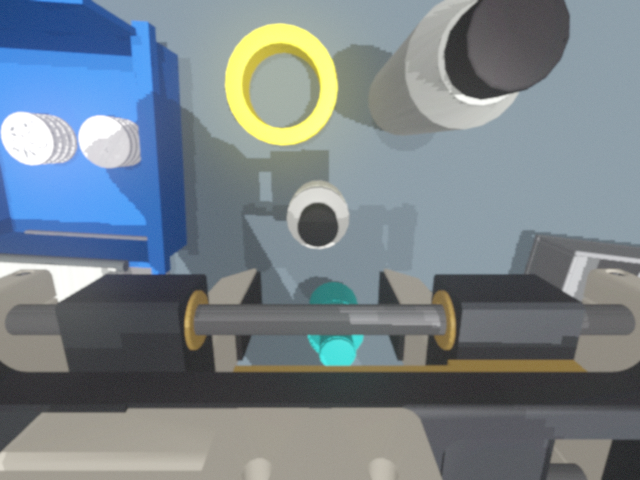

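D's cap is centred between the fingers at (319,225).

```bash
python3 -c "
from h import *
f=grab('wrist');p=onz(f,319,225,.1);print(p,delta([p[0],p[1],.072],0))"
```

```text
[0.6559832  0.03825794 0.1       ] (array([0.0092, 0.    , 0.1265]), array([ 0.2,  0.1, -0.3]))
```

```bash
python3 -m pendant '[[[0.006,-0.0005,0.04],[0,0,0]],[[0,0,0.04],[0,0,0]],[[0,0,0.03],[0,0,0]],[[0,0,0.015],[0,0,0]],[[0,0,0],[0,0,0]]]'
python3 -m pendant '[[[0,0,0],[0,0,0]],[[0,0,0],[0,0,0]],[[0,0,0],[0,0,0]],[[0,0,0],[0,0,0]],[[0,0,0],[0,0,0]]]' 0 20
python3 -m pendant '[[[0,0,-0.02],[0,0,0]],[[0,0,-0.05],[0,0,0]],[[0,0,-0.05],[0,0,0]],[[0,0,-0.04],[0,0,0]],[[0,0,0],[0,0,0]]]'
python3 -c "
from h import *
print(delta([.569,-.237,.2],0))"
```

```text
t: 37.52
ee_pos: [0.6523, 0.0401, 0.0731]
eef_rot: [1.0, -0.001, -0.002, 0.001]
ft_force: [0.5, -0.1, -0.2]
grip_width: 0.06
gripper_force: 0.0
t: 38.15
ee_pos: [0.6532, 0.0408, 0.0742]
eef_rot: [1.0, -0.001, -0.0, 0.001]
ft_force: [0.0, -0.6, 4.4]
grip_width: 0.0315
gripper_force: 20.0
t: 38.78
ee_pos: [0.6549, 0.0427, 0.2385]
eef_rot: [1.0, -0.001, 0.002, 0.001]
ft_force: [-0.2, 0.1, -2.1]
grip_width: 0.0316
gripper_force: 20.0
(array([-0.0858,  0.2797,  0.0384]), array([ 0.1, -0.3, -0.1]))
```

```bash
python3 -m pendant '[[[-0.017,0.055,0],[0,0,0]],[[-0.017,0.056,0],[0,0,0]],[[-0.017,0.056,0],[0,0,0]],[[-0.017,0.056,0],[0,0,0]],[[-0.017,0.056,0.01],[0,0,0]]]'
python3 -m pendant '[[[0,0,0.03],[0,0,0]],[[0,0,0],[0,0,0]]]'; python3 -c "
from h import *
print(delta([.569,-.237,.08],0))"
```

```text
t: 39.4
ee_pos: [0.5665, -0.2392, 0.2242]
eef_rot: [1.0, -0.001, -0.001, 0.001]
ft_force: [0.9, -1.2, -1.7]
grip_width: 0.0314
gripper_force: 20.0
t: 39.65
ee_pos: [0.5645, -0.2378, 0.1913]
eef_rot: [1.0, -0.001, -0.004, -0.0]
ft_force: [0.5, 0.2, -0.6]
grip_width: 0.0315
gripper_force: 20.0
(array([ 0.0054, -0.0008,  0.1113]), array([-0. ,  0.5, -0.2]))
```

```bash
python3 -m pendant '[[[0.002,0,0.03],[0,0.3,0]],[[0,0,0.035],[0,0,0]],[[0,0,0.03],[0,0,0]],[[0,0,0.01],[0,0,0]],[[0,0,0.005],[0,0,0]]]'
python3 -m pendant '[[[0,0,0.003],[0,0,0]],[[0,0,0],[0,0,0]]]'; python3 -m pendant '[[[0,0,0.0025],[0,0,0]],[[0,0,0],[0,0,0]]]'
```

```text
t: 40.28
ee_pos: [0.5705, -0.2368, 0.085]
eef_rot: [1.0, 0.0, 0.002, 0.001]
ft_force: [0.3, 0.9, -0.9]
grip_width: 0.0315
gripper_force: 20.0
t: 40.52
ee_pos: [0.5702, -0.238, 0.0821]
eef_rot: [1.0, -0.001, 0.002, 0.001]
ft_force: [-0.3, 0.1, -1.9]
grip_width: 0.0313
gripper_force: 20.0
t: 40.78
ee_pos: [0.5702, -0.2382, 0.0793]
eef_rot: [1.0, -0.001, 0.002, 0.001]
ft_force: [0.6, 0.5, 1.2]
grip_width: 0.0313
gripper_force: 20.0
```

```bash
python3 -m pendant '[[[0,0,0],[0,0,0]],[[0,0,0],[0,0,0]],[[0,0,0],[0,0,0]],[[0,0,0],[0,0,0]]]' 0.056;python3 -m pendant '[[[0,0,-0.03],[0,0,0]],[[0,0,-0.05],[0,0,0]],[[0,0,-0.06],[0,0,0]],[[0,0,-0.06],[0,0,0]],[[-0.03,0,-0.06],[0,0,0]]]'; python3 -m pendant '[[[-0.05,0.01,0],[0,0,0]],[[-0.05,0,0],[0,0,0]],[[0,0,0],[0,0,0]],[[0,0,0],[0,0,0]]]'
python3 - <<'E'
from h import *
f=grab('side');g=grab('scene')
cv2.imwrite('pics/zf.png',np.hstack([cv2.resize(f['pixels'][80:470,100:500,::-1],(400,390)),cv2.resize(g['pixels'][180:420,80:530,::-1],(400,390))]))
E
```

```text
t: 41.28
ee_pos: [0.5696, -0.2379, 0.0788]
eef_rot: [1.0, -0.001, 0.002, 0.001]
ft_force: [-0.6, 0.4, -0.2]
grip_width: 0.0559
gripper_force: 0.0
t: 41.9
ee_pos: [0.5418, -0.2367, 0.3369]
eef_rot: [1.0, -0.0, 0.003, 0.001]
ft_force: [0.2, -0.1, 0.2]
grip_width: 0.0558
gripper_force: 0.0
t: 42.4
ee_pos: [0.4412, -0.2476, 0.3347]
eef_rot: [1.0, -0.001, 0.002, 0.002]
ft_force: [1.1, 0.1, -0.8]
grip_width: 0.0557
gripper_force: 0.0
```

View pics/zf.png

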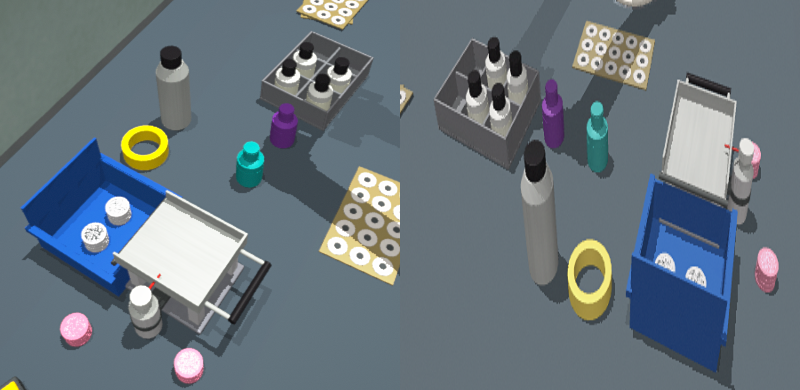

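All four bottles stand in their own cells (side crop (290–340, 50–100)). The sinks are in the bin, the tray is level, and the flask and tape are untouched.

```bash
python3 -c "
from workcell import env
print(env.close_job())"
```

```text
the job is handed in; nothing more can be done
None
```

I handed the job in at about 42 s of robot time: both heat sinks are in the blue bin, the tray is lowered back to level, the nozzle was held fully down for about a second and released, and all four white flux bottles stand upright in their own crate cells, with the flask and tape untouched.

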